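Collapse and lock the feeder's telescopic delivery tube

TASK

Collapse the three-section telescopic delivery tube fully home, innermost section first: close the end section all the way into the middle section while the middle one is still drawn out, and then slide both all the way into the fixed outer tube. Only then tap the tapered key on the hub straight down until it is tight, and leave the other things on the bench alone.

Things in the scene. Friction and masses are not known exactly. Their poses are not given: they have to be found in the camera images.
- unit: Fixed unit: grey-painted base plate 160 x 120 x 12 mm and hub block (x -60 to 0, y -42 to +48, top at z 92 mm) holding a level steel outer tube, diameter 44 mm, axis at y 0, 64 mm above the bench. Origin on the bench under the axis; x runs along the tube from the hub to the free end, z up. The tube ends at x 55 mm in a dark collar, diameter 56 mm, 14 mm long.
- outer_mouth (a point): Point on the tube axis at the end face of the outer tube's mouth collar (unit x = 55 mm, z = 64 mm). The middle flange rests against this face when the middle section is home.
- middle_flange (a point): Point on the tube axis at the hub-side face of the middle section's flange. The middle section is a steel tube 35 mm in diameter with a black round flange 84 mm in diameter and 8 mm thick (from this point outwards) at its free end.
- end_face (a point): Point on the tube axis at the outer face of the inner (end) section's flange: the free end. The inner section is a steel tube 26 mm in diameter with a black round flange 84 mm in diameter, 8 mm thick (from this point back towards the hub). When home, its flange lies flat on the middle flange, the two together 16 mm thick.
- middle (a joint): How far the middle section is drawn out of the outer tube, m: 0 is fully home (flange on the mouth collar), 0.09 is its outer stop; starts at 0.045 to 0.06. It slides with about 3 N of drag and stays where it is left.
- inner (a joint): How far the inner section is drawn out of the middle one, m: 0 fully home (flange on flange), 0.06 outer stop; starts at 0.025 to 0.042. About 7 N of drag, more than the middle section, so pushing the free end moves the middle section first; squeezing the two flanges towards each other closes it. Stays where it is left.
- key_top (a point): Centre of the top face of the key's head. A dark steel gib-head taper key stands upright in a slot of the hub block beside the outer tube, at unit x -30, y +29 mm. Head 32 mm (along unit x) x 24 x 12 mm high. Fully out its top is 130 mm above the bench, tight 108 mm.
- key (a joint): How far the key has been driven down, m: 0 fully out, 0.022 tight at its stop; starts at 0 to 0.004. It needs about 8 N at the beginning and 13 N near the end, does not spring back, and then stops hard.
- tray: Bystander: grey plastic tray 100 x 140 x 30 mm with black rings in it. Origin at the centre of its underside.
- wrench: Bystander: steel wrench 160 mm long, lying flat along its x axis.
- spare_ring: Bystander: single black plastic ring, 68 mm in diameter, 16 mm high, lying flat. Origin at the centre of its underside.
- jar: Bystander: white plastic jar with a black cap, 56 mm in diameter, 85 mm tall. Origin at the centre of its underside.

How it is judged:
By the outcome, as a careful person would: the job done as asked, in the order asked, and still so for the second after the job is handed in, with the robot touching nothing.
It also fails if it takes over 42 s, if anything falls off the work surface, if the arm or the gripper's body presses on something with over 40 N, if the wrist force passes 120 N, or if a joint passes its speed limit or range.

ROBOT

A 6-joint arm with a two-finger parallel gripper is mounted at the origin on the work surface. World frame = base frame: x ahead of the robot, y to its left, z up, the work surface at z = 0. Lengths are in m, angles in rad, forces in N, time in s.
With the tool pointing down it reaches from about 0.35 to 0.85 m from the base axis. Payload 8.1 kg.
Tool frame: the origin (TCP) lies on the centre line of the jaws, within the pads' length; the fingertips stand 19 mm ahead of it and the grasp point (between the pads) is the TCP; z points along the fingers, y is the line along which they close (so a half turn about z gives the same grasp; the last joint's range is limited). The gripper opens to 93 mm and grips with 3 to 60 N. Pads are 15 mm wide; open, the fingers measure 128 mm over their backs; the gripper's body (75 mm by 188 mm) begins 65 mm behind the grasp point.
Start: joints at [-1.39, 0.13, 1.488, -0, 1.523, -0.085], TCP at [0.158, -0.579, 0.238] pointing down, gripper open.
Joint ranges: [-2.96, 2.96], [-0.89, 2.26], [0.02, 2.5], [-1.34, 4.48], [0, 2.73], [-2.66, 2.66]. Speed limits (rad/s): [2.39, 2.39, 2.79, 3.14, 3.14, 3.14].

INTERFACE

Orientations are given as a 3x3 rotation matrix whose columns are the frame's x, y, z axes.
In Python, from station import robot gives the robot as it stands. Calls block until the motion is done:
- robot.movep(position, orientation): joint-space move of the TCP to a pose.
- robot.move_l(position, attitude=None, max_speed=0.15): straight line of the TCP; attitude=None keeps the orientation; max_speed is the mean speed in m/s.
- robot.goto_joints(angles): joint-space move.
- robot.open() and robot.close(grasp_force=None): open the fingers fully, or close them until they stop; grasp_force is the grip in N (None keeps the last).
- robot.pause(seconds).
- robot.ik(position, orientation): joint angles nearest the present ones, or None.
- robot.sense(): the state.
- robot.camera(name): name is "side" or "top" or "wrist"; returns a dict with "frame" (400x640x3 uint8, red, green, blue), "mtx" (3x3 intrinsics, pixels), "rvec" (rotation vector, rad) and "tvec" (3), from world to camera coordinates, as OpenCV has them; the wrist camera has in their place "T_tool_cam" (4x4, takes a point from camera to tool coordinates, whose origin is the TCP and whose axes are the flange's). Camera axes: x right, y down, z forward; pixel columns grow to the right and rows downward; lengths in m; the calibration is good to about 2 mm. A picture is of the moment at which its call begins: read the wrist's pose just before it. There is no depth.
A pose or a line that the arm cannot do raises robot.Unreachable and nothing moves.
- robot.hand_in(): hands the job in; it is judged then, once.
Trained networks look in the newest picture that a camera, given by its name, has taken for a name from the list of things; names that differ only in an ending like _2 or _b are one class to them, and where a whole thing is asked for, a point or a joint stands for the part that bears it (a point fixed in the world has none). Each returns a list of dicts, best first, with "confidence" (0 to 1); they miss things now and then, are a little off and sometimes report something else, mostly with a low value. They report only what shows in the picture. A call takes as long as a camera call.
- robot.silhouettes(camera, name): "region" (400x640 bool, what is visible of it) and "bbox" ([left, top, right, bottom] in pixels, round what is visible of it).
- robot.mark_of(camera, name): "point" ([column, row] in pixels: a listed point, or the origin of a listed thing).
The state is a dict: "clock": time; "joint_pos": joint angles; "joint_velocities": joint speeds; "effort": joint torques, N m; "ee_pos": TCP position; "tcp_rot": TCP orientation; "wrist_force": force on the tool from outside, world axes, zero at the start; "ft_torque": the same for the moment, N m; "finger_gap": finger opening in m; "grip_force": force on a finger pad.
Only numpy, scipy, OpenCV 4.12 (cv2) and the standard library are available. Lean on these libraries where they do the work, as an engineer would, in place of code of your own. Each camera call takes 0.05 s, during which the arm holds its last target. There are 200 camera calls.

## Working session

There is one attempt and no reset: what is moved stays moved. The work goes in short steps, each a Python script; the robot and the scene stay as the last script left them, time stands still between calls to the robot, and variables do not carry over. Pictures are saved under pics/ and viewed, at most 10 in all, crops included, and the job is handed in when it is done.

```bash
ls; mkdir -p pics
cat > h.py <<'E'
import numpy as np, cv2
from station import robot
def P(c):
    R=cv2.Rodrigues(np.array(c["rvec"],float))[0]; t=np.array(c["tvec"],float).reshape(3); return R,t
def ray(c,px):
    R,t=P(c); K=np.array(c["mtx"],float)
    d=R.T@np.linalg.solve(K,[px[0],px[1],1.]); return -R.T@t, d/np.linalg.norm(d)
def tri(rays):
    A=np.zeros((3,3));b=np.zeros(3)
    for o,d in rays:
        M=np.eye(3)-np.outer(d,d);A+=M;b+=M@o
    x=np.linalg.solve(A,b); return x,[np.linalg.norm((np.eye(3)-np.outer(d,d))@(x-o))*1e3 for o,d in rays]
def onz(r,z):
    o,d=r; return o+d*(z-o[2])/d[2]
E
python3 - <<'E'
from h import *
C={n:robot.camera(n) for n in("side","top")}
ims=[]
for n in C: cv2.imwrite(f"pics/{n}0.png",C[n]["frame"][:,:,::-1])
for p in["unit","outer_mouth","middle_flange","end_face","key_top","tray","wrench","spare_ring","jar"]:
    rs=[]
    for n in C:
        m=robot.mark_of(n,p)[:2]; print(p,n,[(np.round(k["point"],1),round(k["confidence"],2)) for k in m])
        if m: rs.append(ray(C[n],m[0]["point"]))
    if len(rs)==2: print("  ",*[np.round(v,4) for v in tri(rs)])
print(robot.sense()["clock"])
E
```

```text
pics
unit side [(array([333.1, 291.5]), 0.84), (array([321.9, 238.2]), 0.68)]
unit top [(array([389. , 227.9]), 0.17)]
   [ 0.5127 -0.1634  0.0512] [7.8953 7.8953]
outer_mouth side [(array([326.4, 254.2]), 0.58)]
outer_mouth top [(array([355. , 217.9]), 0.68)]
   [ 0.5339 -0.0649  0.0585] [1.6376 1.6376]
middle_flange side [(array([323.7, 235.9]), 0.86)]
middle_flange top [(array([339.8, 213.8]), 0.63)]
   [ 0.5422 -0.0206  0.0728] [0.3261 0.3261]
end_face side [(array([321., 229.]), 0.74)]
end_face top [(array([374.6, 218.7]), 0.69), (array([321.3, 213. ]), 0.46)]
   [ 0.5165 -0.1049  0.164 ] [5.9013 5.9013]
key_top side [(array([320.6, 257.2]), 0.49)]
key_top top [(array([387.4, 230.6]), 0.59), (array([342.7, 215.9]), 0.19)]
   [ 0.4959 -0.1452  0.1304] [2.9309 2.9309]
tray side [(array([422.6, 260.8]), 0.71)]
tray top [(array([360.5, 138.1]), 0.92)]
   [ 0.7714 -0.0856  0.0026] [4.3937 4.3937]
wrench side [(array([269.7, 188.2]), 0.72), (array([327.7, 253.5]), 0.66)]
wrench top [(array([226. , 236.7]), 0.75), (array([342.4, 215.5]), 0.19)]
   [0.4748 0.3068 0.0071] [4.858 4.858]
spare_ring side [(array([267.6, 319.8]), 0.82), (array([321.4, 257.5]), 0.19)]
spare_ring top [(array([391.1, 265.7]), 0.52)]
   [ 0.3928 -0.1714  0.0157] [5.4375 5.4375]
jar side [(array([316.3, 180.2]), 0.68)]
jar top [(array([210.8, 187.3]), 0.76)]
   [ 0.6277  0.3591 -0.0195] [0.1839 0.1839]
1.0
```

View pics/side0.png

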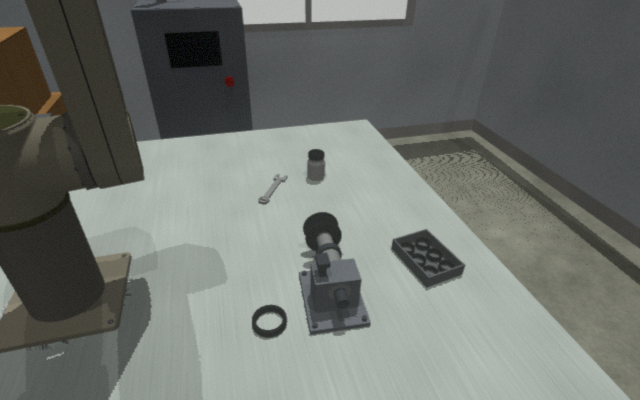

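View pics/top0.png

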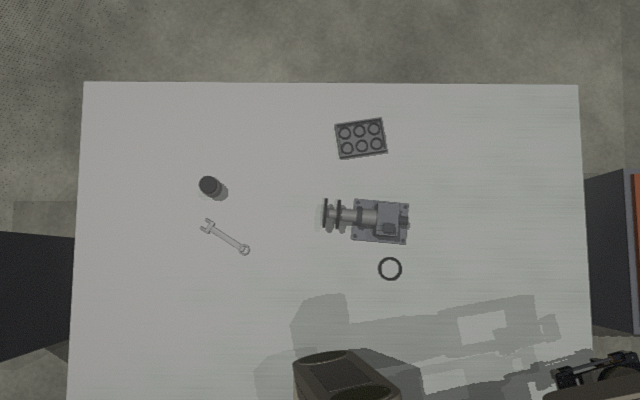

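The side view shows the unit at about (335,290), with the flanges at about (322,228) and the key left of the tube. In the top view the tube points left (+y) from the hub at (390,222), with flanges at columns ~325 and ~339. The top view's best `end_face` mark (374,218) is on the hub, so it is wrong. Next I'll take wrist views from close by.

```bash
cat >> h.py <<'E'
def wcam():
    s=robot.sense(); c=robot.camera("wrist")
    T=np.eye(4);T[:3,:3]=s["tcp_rot"];T[:3,3]=s["ee_pos"];W=T@np.array(c["T_tool_cam"])
    R=W[:3,:3].T; c["rvec"]=cv2.Rodrigues(R)[0]; c["tvec"]=-R@W[:3,3]; return c
E
python3 - <<'E'
from h import *
s=robot.sense(); R=np.array(s["tcp_rot"]); print(R.round(2)); 
c=robot.camera("wrist"); print(np.round(c["T_tool_cam"],3),c["mtx"][0])
Rd=np.array([[1.,0,0],[0,-1,0],[0,0,-1]])
if R[:,1]@Rd[:,1]<0: Rd[:,:2]*=-1
out={}
for i,(p) in enumerate([[.45,-.10,.33],[.47,.03,.33]]):
    try: robot.movep(p,Rd)
    except robot.Unreachable: print("unreach",p); continue
    c=wcam(); cv2.imwrite(f"pics/w{i}.png",c["frame"][:,:,::-1])
    for n in["unit","outer_mouth","middle_flange","end_face","key_top"]:
        m=robot.mark_of("wrist",n)[:2]; print(i,n,[(np.round(k["point"],1),round(k["confidence"],2)) for k in m])
        if m: out.setdefault(n,[]).append(ray(c,m[0]["point"]))
for n in out:
    if len(out[n])>1: print(n,*[np.round(v,4) for v in tri(out[n])])
s=robot.sense();print(s["clock"],s["ee_pos"],s["finger_gap"])
E
python3 -c "
import cv2,numpy as np
cv2.imwrite('pics/w01.png',np.vstack([cv2.resize(cv2.imread(f'pics/w{i}.png'),(480,300)) for i in (0,1)]))"
```

```text
[[ 0.96  0.26  0.  ]
 [ 0.26 -0.96 -0.  ]
 [ 0.    0.   -1.  ]]
[[ 0.002 -0.971 -0.238  0.067]
 [ 1.     0.002 -0.    -0.   ]
 [ 0.001 -0.238  0.971 -0.148]
 [ 0.     0.     0.     1.   ]] [345.93462378   0.         315.734747  ]
0 unit [(array([331. ,  99.1]), 0.65)]
0 outer_mouth [(array([285.9,  91. ]), 0.63)]
0 middle_flange []
0 end_face [(array([203. ,  83.7]), 0.61)]
0 key_top [(array([365.9, 128.8]), 0.77)]
1 unit [(array([431.2, 117.1]), 0.58)]
1 outer_mouth [(array([359.7, 109. ]), 0.75), (array([395.4, 110.9]), 0.62)]
1 middle_flange [(array([359.7, 106.5]), 0.98), (array([115.4, 153.3]), 0.66)]
1 end_face [(array([319.2, 103.3]), 0.91)]
1 key_top [(array([495.4, 151. ]), 0.82), (array([65.6, 43.1]), 0.57)]
unit [ 0.5336 -0.1194  0.0151] [0.9474 0.9474]
outer_mouth [ 0.5495 -0.0471 -0.1486] [4.9519 4.9519]
end_face [0.5485 0.027  0.0685] [0.504 0.504]
key_top [ 0.5014 -0.1495  0.129 ] [0.5889 0.5889]
4.2833 [0.47001266 0.02904417 0.3300011 ] 0.0930305758807614
```

View pics/w01.png

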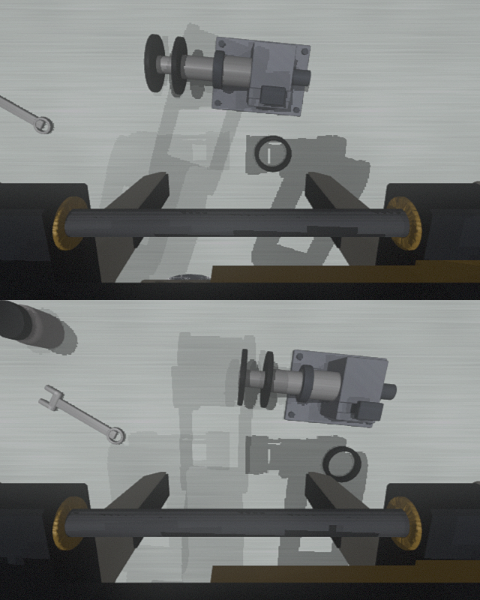

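Both wrist views show the two flanges, collar, hub and key clearly. In view 1 (full-size pixels) the end face is near (320,103), the middle flange (360,107), the mouth (395,111) and the key (495,151). The top-scored `outer_mouth` in view 1 is actually the flange. I'll fit the unit pose using those marks.

```bash
cat > fit.py <<'E'
from h import *
from scipy.optimize import least_squares
import json
def model(v,n):
    x,y,a,m,e=v; u=np.array([np.cos(a),np.sin(a)]); w=np.array([-u[1],u[0]])
    X,Y,Z={"unit":(0,0,0),"outer_mouth":(.055,0,.064),"middle_flange":(.055+m,0,.064),"end_face":(.055+m+.016+e,0,.064),"key_top":(-.03,.029,.128)}[n]
    return np.r_[[x,y]+X*u+Y*w,Z]
def fit(obs):
    f=lambda v:np.concatenate([(lambda d,r:r-(r@d)*d)(d,model(v,n)-o)*1e3 for n,(o,d) in obs])
    return least_squares(f,[.53,-.12,1.5,.05,.03],loss="soft_l1",f_scale=1.5),f
E
python3 - <<'E'
from fit import *
# third view square above the tube, offset for a better look
Rd=np.array([[1.,0,0],[0,-1,0],[0,0,-1]])
px=[{"unit":(331,99.1),"outer_mouth":(285.9,91),"end_face":(203,83.7),"key_top":(365.9,128.8)},
 {"unit":(431.2,117.1),"outer_mouth":(395.4,110.9),"middle_flange":(359.7,106.5),"end_face":(319.2,103.3),"key_top":(495.4,151)}]
c=wcam(); R=P(c)[0]
obs=[]
def add(c,d): obs.extend((n,ray(c,q)) for n,q in d.items())
add(c,px[1])
robot.movep([.50,-.05,.30],Rd); c2=wcam(); cv2.imwrite("pics/w2.png",c2["frame"][:,:,::-1])
d={}
for n in["unit","outer_mouth","middle_flange","end_face","key_top"]:
    m=robot.mark_of("wrist",n)[:3]; print(n,[(np.round(k["point"],1),round(k["confidence"],2)) for k in m])
    if m: d[n]=m[0]["point"]
add(c2,d)
C={n:robot.camera(n) for n in("side","top")}
add(C["side"],{"outer_mouth":(326.4,254.2),"middle_flange":(323.7,235.9)}) 
add(C["top"],{"outer_mouth":(355,217.9),"middle_flange":(339.8,213.8),"key_top":(387.4,230.6)})
r,f=fit(obs); print(np.round(r.x,4))
for (n,_),e in zip(obs,f(r.x).reshape(-1,3)): print(n,round(np.linalg.norm(e),1))
for n in["middle_flange","end_face","key_top"]: 
    print(n,model(r.x,n).round(4), np.round(tri([x for m,x in obs if m==n][:2])[0],4))
np.save("v.npy",r.x); print(robot.sense()["clock"])
E
```

```text
unit [(array([372.3, 141. ]), 0.75)]
outer_mouth [(array([330.7, 137.7]), 0.77)]
middle_flange [(array([286.6, 135.7]), 0.92)]
end_face [(array([242.9, 129.3]), 0.97)]
key_top [(array([418.6, 183.5]), 0.97), (array([288.2, 134. ]), 0.43)]
[ 0.532  -0.1214  1.4584  0.0474  0.0311]
unit 3.9
outer_mouth 4.2
middle_flange 1.9
end_face 1.6
key_top 3.0
unit 1.2
outer_mouth 2.3
middle_flange 1.3
end_face 1.7
key_top 2.6
outer_mouth 4.6
middle_flange 6.1
outer_mouth 6.8
middle_flange 1.5
key_top 7.2
middle_flange [ 0.5434 -0.0197  0.064 ] [ 0.5439 -0.0197  0.078 ]
end_face [0.5487 0.0271 0.064 ] [0.5489 0.026  0.0749]
key_top [ 0.4998 -0.148   0.128 ] [ 0.5029 -0.1446  0.139 ]
5.1833
```

View pics/w2.png

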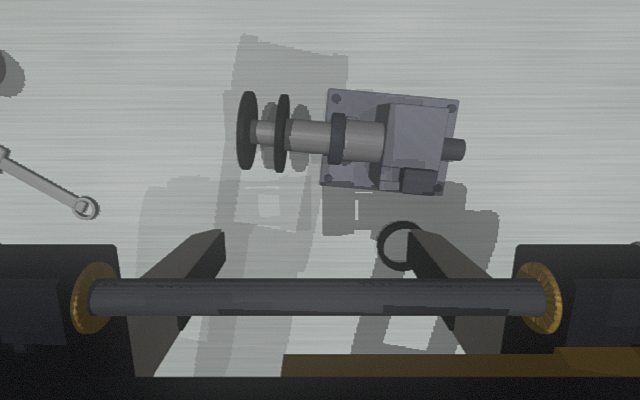

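Fit is consistent: the middle section is out about 47 mm and the inner about 31 mm, with the axis at 83.6°. The image agrees, with flanges at columns 248 and 282 and the collar at 337. Now I'll squeeze the flanges.

```bash
cat >> fit.py <<'E'
v=np.load("v.npy") if __import__("os").path.exists("v.npy") else None
def rot(a):
    u=np.r_[np.cos(a),np.sin(a),0]; y=-u  # tool y = -axis
    z=np.r_[0,0,-1.]; return np.c_[np.cross(y,z),y,z]
def W(X,Y,Z):
    a=v[2]; return np.r_[v[0]+X*np.cos(a)-Y*np.sin(a), v[1]+X*np.sin(a)+Y*np.cos(a), Z]
def st():
    s=robot.sense(); print("t",round(s["clock"],2),"p",np.round(s["ee_pos"],4),"F",np.round(s["wrist_force"],1),"gap",round(s["finger_gap"],4),"grip",round(s["grip_force"],1)); return s
E
python3 - <<'E'
from fit import *
R=rot(v[2]); print(R.round(2))
Xc=.055+v[3]+(.016+v[4])/2+.005
robot.movep(W(Xc,0,.17),R); st()
robot.move_l(W(Xc,0,.125),max_speed=.1); st()
robot.move_l(W(Xc,0,.107),max_speed=.06); s=st()
if abs(s["wrist_force"]).max()<8:
    robot.close(grasp_force=25); st(); robot.pause(.3); st()
C=robot.camera("side"); cv2.imwrite("pics/s1.png",cv2.resize(C["frame"][150:350,220:440,::-1],None,fx=2.5,fy=2.5))
E
```

```text
[[ 0.99 -0.11  0.  ]
 [-0.11 -0.99  0.  ]
 [ 0.   -0.   -1.  ]]
t 5.83 p [0.5469 0.0085 0.171 ] F [-0.  -0.4  0.9] gap 0.0929 grip 0.0
t 6.43 p [0.5469 0.0084 0.1256] F [-0.4  0.1  0.2] gap 0.0932 grip 0.0
t 6.88 p [0.5462 0.0087 0.1064] F [-0.1  0.2  0. ] gap 0.0926 grip 0.0
t 8.07 p [0.5466 0.0087 0.1071] F [-2.8 -3.   3.7] gap 0.0159 grip 24.8
t 8.37 p [0.5466 0.0088 0.107 ] F [-3.9 -2.6  3.3] gap 0.016 grip 24.8
```

View pics/s1.png

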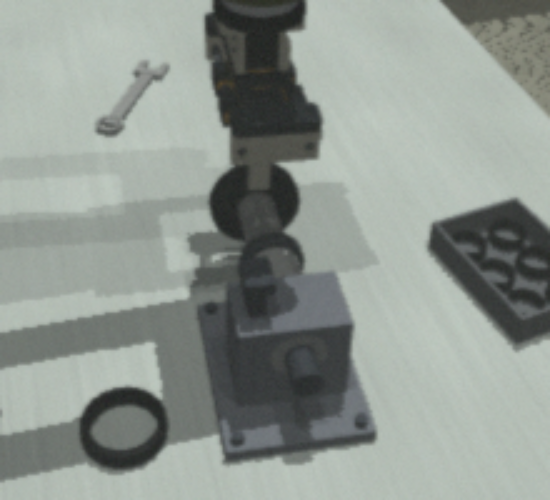

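Gap is 16.0 mm, and the picture shows both flanges together at (255,200) with the middle tube still drawn out. The inner section is home. Now I'll push both in from the end face.

Run:
```python
from fit import *
u=W(1,0,0)-W(0,0,0)
Xc=float((robot.sense()["ee_pos"]-W(0,0,0))@u); print("Xc",Xc)
robot.open(); robot.move_l(W(Xc,0,.17),max_speed=.15); st()
X=Xc+.008+.0175+.014
robot.move_l(W(X,0,.17)); robot.close(grasp_force=10); robot.move_l(W(X,0,.08)); st()
robot.move_l(W(.055+.016+.0175+.012,0,.08),max_speed=.06); st()
x=.1005; 
while x>.080:
    x-=.0015; robot.move_l(W(x,0,.08),max_speed=.03)
    s=robot.sense(); f=s["wrist_force"]@u; print(round(x,4),round(float((s["ee_pos"]-W(0,0,0))@u),4),round(f,1))
    if f>18: break
st()
```

```text
Xc 0.1309683102364013
t 10.27 p [0.5465 0.0087 0.1696] F [-0.5  0.1 -0.5] gap 0.0931 grip 0.0
t 12.88 p [0.5517 0.048  0.0808] F [ 1.  -0.5  0.5] gap 0.0006 grip 0.0
t 14.2 p [ 0.5424 -0.0216  0.0794] F [-0.7  0.2 -0.1] gap 0.0007 grip 0.0
0.099 0.0992 1.6
0.0975 0.0976 2.0
0.096 0.0959 2.8
0.0945 0.0943 1.1
0.093 0.0928 2.3
0.0915 0.0913 1.7
0.09 0.0899 1.7
0.0885 0.0886 3.6
0.087 0.0885 11.0
0.0855 0.0883 17.7
0.084 0.0882 25.3
t 16.95 p [ 0.542  -0.0338  0.0802] F [ 4.2 25.  -0.1] gap 0.0004 grip 12.1
```

The sections stopped hard at x 88.2 mm against the predicted 88.5 mm, so both are home. Next I'll back off and take a closer look at the flanges and key.

Run:
```python
from fit import *
R=rot(v[2])
robot.move_l(W(.105,0,.08)); robot.move_l(W(.105,0,.19),max_speed=.2)
rs=[]
for i,p in enumerate([[.41,-.11,.25],[.44,-.17,.22]]):
    robot.movep(p,R); c=wcam(); cv2.imwrite(f"pics/k{i}.png",c["frame"][:,:,::-1])
    m=robot.mark_of("wrist","key_top"); print([(np.round(k["point"],1),round(k["confidence"],2)) for k in m[:2]])
    if m: rs.append(ray(c,m[0]["point"])); print(onz(rs[-1],.128).round(4))
if len(rs)>1: print(*[np.round(q,4) for q in tri(rs)])
print(model(v,"key_top").round(4)); st()
a,b=[cv2.resize(cv2.imread(f'pics/k{i}.png'),(480,300)) for i in (0,1)]
cv2.imwrite('pics/k01.png',np.vstack([a,b]))
```

```text
[(array([354. ,  72.1]), 0.8)]
[ 0.5024 -0.1476  0.128 ]
[(array([273.6, 125.4]), 0.85)]
[ 0.5013 -0.1472  0.128 ]
[ 0.5017 -0.1474  0.1312] [0.4061 0.4061]
[ 0.4998 -0.148   0.128 ]
t 19.26 p [ 0.4402 -0.1691  0.2197] F [0.1 0.3 1.3] gap 0.0004 grip 0.0
```

View pics/k01.png

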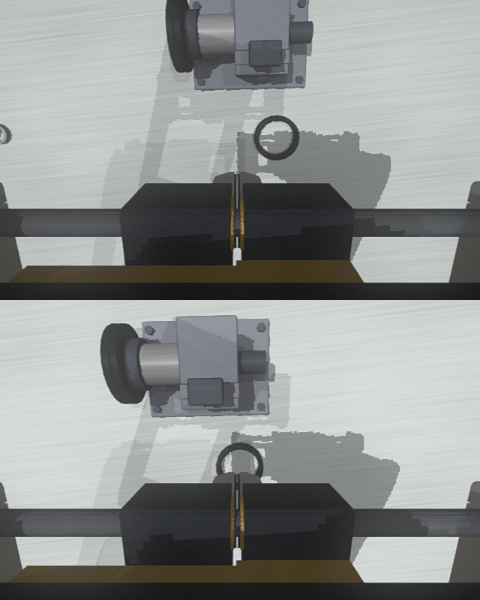

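The stacked flanges sit against the collar, at about (115,365) in the lower view. The key head is at (205,390), which triangulates to (0.5016, -0.1475, ~0.13). Pressing the key now.

Run:
```python
from fit import *
R=rot(v[2]); x,y=.5014,-.1475
robot.movep([x,y,.185],R); robot.move_l([x,y,.153],max_speed=.1); st()
z=.153
while z>.115:
    z-=.002; robot.move_l([x,y,z],max_speed=.04)
    s=robot.sense(); f=s["wrist_force"][2]; print(round(z,4),round(s["ee_pos"][2],4),round(f,1))
    if f>30 or (s["ee_pos"][2]<.131 and f>24): break
st()
```

```text
t 20.12 p [ 0.501  -0.1477  0.1533] F [ 0.7 -0.8 -0.1] gap 0.0005 grip 0.0
0.151 0.1516 1.7
0.149 0.1489 1.2
0.147 0.1472 3.4
0.145 0.1455 4.9
0.143 0.1435 6.3
0.141 0.1415 5.7
0.139 0.1396 6.6
0.137 0.1376 6.7
0.135 0.1357 7.3
0.133 0.1337 7.4
0.131 0.1318 7.8
0.129 0.1298 8.2
0.127 0.1278 8.7
0.125 0.1271 18.5
0.123 0.127 33.3
t 23.88 p [ 0.5019 -0.1477  0.127 ] F [-15.1   5.3  33.3] gap 0.0002 grip 16.9
```

The key hit its hard stop with the tip at z 0.108, which is tight. I'll lift away and check once more.

Run:
```python
from fit import *
R=rot(v[2])
robot.move_l([.5014,-.1475,.2],max_speed=.1); robot.movep([.44,-.08,.25],R); robot.pause(.2)
c=wcam(); cv2.imwrite("pics/f.png",c["frame"][:,:,::-1])
for n in["outer_mouth","middle_flange","end_face","key_top"]:
    m=robot.mark_of("wrist",n)[:1]
    if m: print(n,m[0]["point"],[round(float((onz(ray(c,m[0]["point"]),z)-W(0,0,z))@(W(1,0,0)-W(0,0,0))),4) for z in(.064,.108)])
st()
```

```text
outer_mouth [287.4, 78.6] [0.057, 0.0535]
middle_flange [291.1, 77.9] [0.0536, 0.0506]
key_top [388.6, 111.6] [-0.0367, -0.0278]
t 25.74 p [ 0.44   -0.0802  0.2495] F [-1.1  0.3  0.4] gap 0.0006 grip 0.0
```

View pics/f.png

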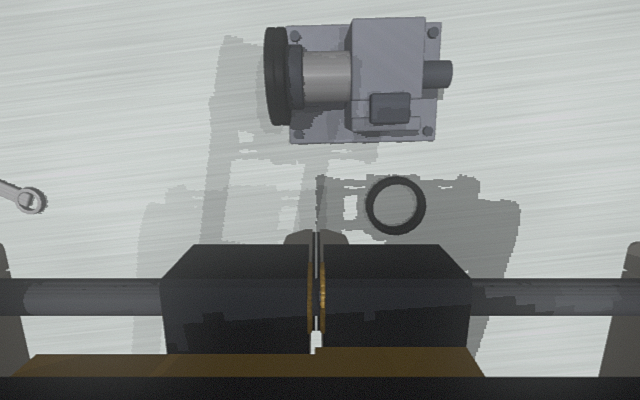

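The flanges lie stacked on the collar at (277,76), the key head is down at (390,108), and the ring is undisturbed.

```bash
python3 -c "
from station import robot
print(robot.hand_in())"
```

```text
the job is handed in; nothing more can be done
None
```

The tube is fully collapsed, inner section first and then both into the outer tube; the key was then pressed down tight to its stop, and the job is handed in at about 26 s.

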